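# Push the row of seedling pots along the gutter to its end stop

### The job

Make room for the next pots at the open end of the green gutter: with the fingertips behind the last pot, gently push the whole row of four pots along the gutter, as one touching row, until the first pot is against the orange end stop and all four stand close up behind one another. Do not lift, tip or pull apart any of the pots, do not ram the stop, leave the spare pot, the jar and the cup where they stand, and finish with the hand clear.

Things in the scene. Friction and masses are not known exactly. Their poses are not given: they have to be found in the camera images.
- gutter: Dark green open channel fixed to the bench, holding the row of pots. 384 mm long along its y axis, 62 mm wide inside (x), floor 4 mm thick, side walls 4 mm thick, tops 18 mm above the bench. Origin: bench level, middle. Turned up to 23 degrees either way (at 0 its y is the robot's left). The end stop closes one end, the low sill the other. Pushing the row along it takes about 2 to 7 N.
- endstop: Orange upright plate, fixed, closing one end of the gutter (the +y or the -y end of the gutter: it differs from run to run): 82 mm wide, 8 mm thick along the gutter, 58 mm high. Origin: bench level, middle of the plate's width and thickness, so its face towards the pots is 4 mm from the origin. Same axes as the gutter.
- sill: Low pale grey bar, fixed, at the gutter's other, open end: 70 mm wide, 8 mm thick, top only 10 mm above the bench. Origin: bench level, middle of the bar.
- pot_a: Square plant pot, terracotta-coloured, with a yellow-green rosette, 56 x 56 mm and 60 mm high to the rim, straight sides, plant and label up to 28 mm above the rim; 0.12 to 0.24 kg. Origin: centre of the underside; axes as the gutter's. The pots stand in the gutter as one touching row, order a b c d, a nearest its +y end, 50 to 110 mm short of either end.
- pot_b: Square plant pot, black, with a dark red rosette, 56 x 56 mm and 60 mm high to the rim, straight sides, plant and label up to 28 mm above the rim; 0.12 to 0.24 kg. Origin: centre of the underside; axes as the gutter's.
- pot_c: Square plant pot, black, with a green rosette and a small violet flower, 56 x 56 mm and 60 mm high to the rim, straight sides, plant and label up to 28 mm above the rim; 0.12 to 0.24 kg. Origin: centre of the underside; axes as the gutter's.
- pot_d: Square plant pot, terracotta-coloured, with a pale yellow-green rosette, 56 x 56 mm and 60 mm high to the rim, straight sides, plant and label up to 28 mm above the rim; 0.12 to 0.24 kg. Origin: centre of the underside; axes as the gutter's.
- spare_pot: Bystander: white square pot with a green rosette, 56 x 56 x 60 mm (88 mm with its label), standing loose beside the gutter. Origin: centre of the underside.
- feed_jar: Bystander: closed amber glass jar with a green cap, 54 mm across, 75 mm high, loose beside the gutter. Origin: centre of the underside.
- cup: Bystander: small open terracotta cup, 64 mm across, 60 mm high, loose beside the gutter. Origin: centre of the underside.
Mind the look-alikes: they are no part of the job. What is shaped like the pot_d but blue is not meant. What is shaped like the endstop but pink or red is not meant.

How it is judged:
At the end, for the whole second after the job is handed in: All four pots on the gutter floor, upright, at rest and pushed home: pot centres at most 38, 95, 152 and 209 mm from the middle of the stop plate (touching: 32, 88, 144, 200 mm), in the order they started (((horizontal distance between pot_a and endstop below 0.038 m and horizontal distance between pot_b and endstop below 0.095 m and horizontal distance between pot_c and endstop below 0.152 m and horizontal distance between pot_d and endstop below 0.209 m) or (horizontal distance between pot_d and endstop below 0.038 m and horizontal distance between pot_c and endstop below 0.095 m and horizontal distance between pot_b and endstop below 0.152 m and horizontal distance between pot_a and endstop below 0.209 m)) and angle between each of pot_a, pot_b, pot_c, pot_d's own z axis and vertical below 0.08 rad and height (world z) of each of pot_a, pot_b, pot_c, pot_d below 0.008 m and linear speed of each of pot_a, pot_b, pot_c, pot_d below 0.01 m/s and x of pot_a in the frame of gutter between -0.008 and 0.008 m and x of pot_b in the frame of gutter between -0.008 and 0.008 m and x of pot_c in the frame of gutter between -0.008 and 0.008 m and x of pot_d in the frame of gutter between -0.008 and 0.008 m).
It fails at once if a pot of the row is lifted or tipped (height (world z) of any of pot_a, pot_b, pot_c, pot_d above 0.016 m or angle between any of pot_a, pot_b, pot_c, pot_d's own z axis and vertical above 0.3 rad).
It fails at once if the row is pulled apart: a gap of more than 12 mm opens between two neighbouring pots (horizontal distance between pot_a and pot_b above 0.068 m or horizontal distance between pot_b and pot_c above 0.068 m or horizontal distance between pot_c and pot_d above 0.068 m).
It fails at once if the end stop is rammed with more than 45 N (contact force between endstop and anything else above 45 N).
It fails at once if the spare pot, the jar or the cup is moved by more than 15 mm or tipped (distance of any of spare_pot, feed_jar, cup from where it was at the start of the episode above 0.015 m or angle between any of spare_pot, feed_jar, cup's own z axis and vertical above 0.2 rad).
It also fails if it takes over 35 s, if anything falls off the work surface, if the arm or the gripper's body presses on something with over 40 N, if the wrist force passes 120 N, or if a joint passes its speed limit or range.

### The arm

A 6-joint arm with a two-finger parallel gripper is mounted at the origin on the work surface. World frame = base frame: x ahead of the robot, y to its left, z up, the work surface at z = 0. Lengths are in m, angles in rad, forces in N, time in s.
With the tool pointing down it reaches from about 0.375 to 0.9 m from the base axis. Payload 3.1 kg.
Tool frame: the origin (TCP) lies midway between the tips of the shut fingers; the grasp point (between the pads) lies 19 mm behind it; z points along the fingers, y is the line along which they close (so a half turn about z gives the same grasp; the last joint's range is limited). The gripper opens to 87 mm and grips with 3 to 60 N. Pads are 19 mm wide; open, the fingers measure 117 mm over their backs; the gripper's body (75 mm by 190 mm) begins 51 mm behind the grasp point.
Start: joints at [-1.46, 0.527, 1.433, -0, 1.181, -0.178], TCP at [0.178, -0.599, 0.223] pointing down, gripper open.
Joint ranges: [-3.08, 3.08], [-0.75, 2.2], [0.22, 2.44], [-1.43, 4.57], [0, 2.65], [-2.85, 2.85]. Speed limits (rad/s): [2.79, 2.79, 3.14, 3.14, 3.14, 3.14].

### API

Orientations are given as a unit quaternion [x, y, z, w].
In Python, from rig import get_obs, cams, job gives the robot as it stands.
- The arm moves only by the tool servo_tool, never from a script. Its argument "moves" is text: rows parted by semicolons, each of 5 numbers parted by spaces: the shift along the tool's x, y, z in m, then the turn about the tool's z in degrees, then the finger opening in m, from 0 to 0.087. In form: dx dy dz spin claw; .... A call has 1 to 10 rows; each row is the pose to reach, as a shift and turn from the pose commanded when the call began, along the tool's axes at that moment; what a row does not reach only later rows make up. A row lasts 1/12 s, in which the tool goes at most 41.7 mm and 7.16 degrees, less where a joint would pass 70% of its speed; a pose out of reach is approached as far as the arm can. A call with a gripper value outside its range is refused whole. The fingers move at their own pace and stop on an object; "grip_force" is the grip in N (left out, the last holds). Time passes only in rows, so rows that repeat a pose let the fingers close. It gives the time, the measured TCP pose, the force, the opening and the grip force at its end, in the units of the state.
- get_obs(): the state, without advancing time (a new reading comes with each control period).
- cams.camera(name): name is "scene" or "top" or "wrist"; returns the picture (480x640x3 uint8, blue, green, red); there is no depth.
- cams.camera_model(name): a dict with "fx", "fy", "cx", "cy" (pixels), "dist" ([k1, k2, p1, p2, k3] as OpenCV has them; the pictures are not rectified), "R" (3x3) and "t" (3): a world point X has camera coordinates R X + t. Camera axes: x right, y down, z forward; pixel columns grow to the right and rows downward; lengths in m; the calibration is good to about 2 mm. A picture is of the moment at which its call begins: read the wrist's pose just before it. camera_model takes no time and is no camera call; for the wrist camera it gives the pose at the moment of the call.
- job.hand_in(): hands the job in; it is judged then, once.
The state is a dict: "time": time; "q": joint angles; "joint_velocities": joint speeds; "joint_torque": joint torques, N m; "position": TCP position; "tool_rot": TCP orientation; "ft_force": force on the tool from outside, world axes, zero at the start; "moment": the same for the moment, N m; "grip_width": finger opening in m; "grip_force": force on a finger pad.
Only numpy, scipy, OpenCV 4.12 (cv2) and the standard library are available. Lean on these libraries where they do the work, as an engineer would, in place of code of your own. Each camera call takes 0.05 s, during which the arm holds its last target. There are 200 camera calls.

## Working session

There is one attempt and no reset: what is moved stays moved. The work goes in short steps, Python scripts to look and compute and a tool call to move; the robot and the scene stay as the last step left them, time stands still between calls to the robot, and variables do not carry over. Pictures are saved under pics/ and viewed, at most 10 in all, crops included, and the job is handed in when it is done.

Besides the shell and the picture viewer there is one more tool, called after "Request:" as a command line: name --argument value ..., lists and objects as JSON in quotes. servo_tool: Moves the arm, as the interface text tells. Its arguments: {"type":"object","properties":{"moves":{"type":"string"},"grip_force":{"type":"number"}},"required":["moves"]}

```bash
mkdir -p pics
python3 - <<'E'
from rig import get_obs,cams
import cv2
for n in("top","scene"):
    cv2.imwrite(f"pics/{n}0.png",cams.camera(n))
    m=cams.camera_model(n);print(n,m)
o=get_obs();print(o['position'],o['tool_rot'],o['time'])
E
```

```text
top {'fx': 466.92912525452414, 'fy': 466.92912525452414, 'cx': 326.066899789505, 'cy': 239.09889047010486, 'dist': array([0.03305853, 0.        , 0.        , 0.        , 0.        ]), 'R': array([[ 0.00594519, -0.99950991, -0.0307343 ],
       [-0.99827519, -0.00413709, -0.05856226],
       [ 0.05840641,  0.03102945, -0.99781054]]), 't': array([0.06743831, 0.58212381, 0.759989  ])}
scene {'fx': 461.312043453096, 'fy': 461.312043453096, 'cx': 319.3860313184256, 'cy': 241.22618653946984, 'dist': array([-0.06209821,  0.        ,  0.        ,  0.        ,  0.        ]), 'R': array([[-0.33860829,  0.94072069,  0.01972309],
       [ 0.66676717,  0.25468442, -0.70039802],
       [-0.66390207, -0.22400986, -0.71347993]]), 't': array([ 0.14300845, -0.36789148,  1.30894059])}
[ 0.17796282 -0.59841483  0.22165197] [ 9.89589217e-01  1.43917238e-01  7.54927913e-06 -1.00481498e-03] 0.1
```

View pics/top0.png

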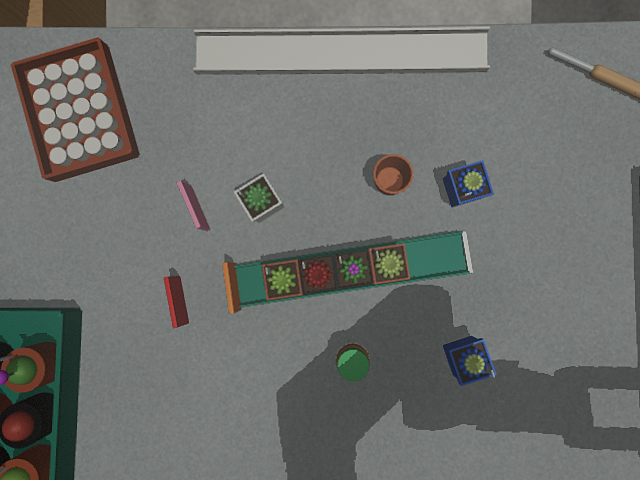

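View pics/scene0.png

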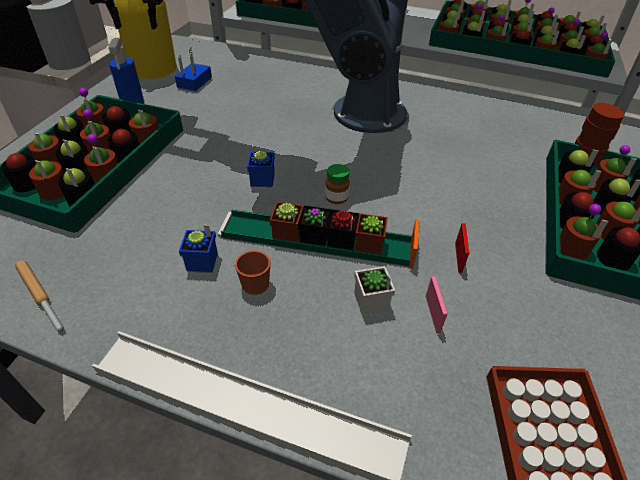

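The row runs from pot_a at (282,279) to pot_d at (390,263). The orange stop is at (231,287), the +y end, and the sill at (466,252). So I push pot_d towards +y.

```bash
cat > h.py <<'E'
import numpy as np,cv2
from rig import get_obs,cams
def ray(n,px,z):
    m=cams.camera_model(n);K=np.array([[m['fx'],0,m['cx']],[0,m['fy'],m['cy']],[0,0,1]])
    u=cv2.undistortPoints(np.float64(px).reshape(-1,1,2),K,m['dist']).reshape(-1,2)
    d=np.c_[u,np.ones(len(u))]@m['R'];C=-m['R'].T@m['t']
    return (C+d*((z-C[2])/d[:,2])[:,None])[:,:2]
def blob(mask,roi):
    x0,y0,x1,y1=roi;k=np.zeros_like(mask);k[y0:y1,x0:x1]=mask[y0:y1,x0:x1]
    c=max(cv2.findContours(k,cv2.RETR_EXTERNAL,cv2.CHAIN_APPROX_NONE)[0],key=cv2.contourArea)
    return c.reshape(-1,2)
def rect(p): return cv2.minAreaRect(np.float32(p*1000))
E
python3 - <<'E'
from h import *
im=cv2.imread("pics/top0.png");hsv=cv2.cvtColor(im,cv2.COLOR_BGR2HSV)
terr=cv2.inRange(hsv,(0,70,50),(18,255,255))
sill=cv2.inRange(hsv,(0,0,170),(179,60,255))
green=cv2.inRange(hsv,(60,90,30),(95,255,255))
print("stop",rect(ray("top",blob(terr,(215,250,245,320)),.058)))
print("a",rect(ray("top",blob(terr,(255,250,303,310)),.064)))
print("d",rect(ray("top",blob(terr,(366,235,415,290)),.064)))
print("sill",rect(ray("top",blob(sill,(450,225,480,280)),.010)))
print("gutR",rect(ray("top",blob(green,(405,225,470,290)),.012)))
for c in [(282,279),(390,263)]: print(ray("top",c,.07))
v=cv2.resize(im[210:330,200:500],(800,320),interpolation=cv2.INTER_CUBIC);cv2.imwrite("pics/z.png",v)
E
```

```text
stop ((503.20562744140625, 218.46267700195312), (81.7056655883789, 19.548019409179688), 8.697127342224121)
a ((515.7800903320312, 137.90933227539062), (56.86113357543945, 57.23085403442383), 8.659070014953613)
d ((541.6365356445312, -28.883560180664062), (56.91926956176758, 56.90052032470703), 9.051229476928711)
sill ((561.7469482421875, -163.64805603027344), (67.68597412109375, 6.494115352630615), 8.675728797912598)
gutR ((553.8358154296875, -108.14695739746094), (69.83659362792969, 105.63330841064453), 8.670923233032227)
[[0.51646655 0.13676807]]
[[ 0.54221027 -0.03013883]]
```

View pics/z.png

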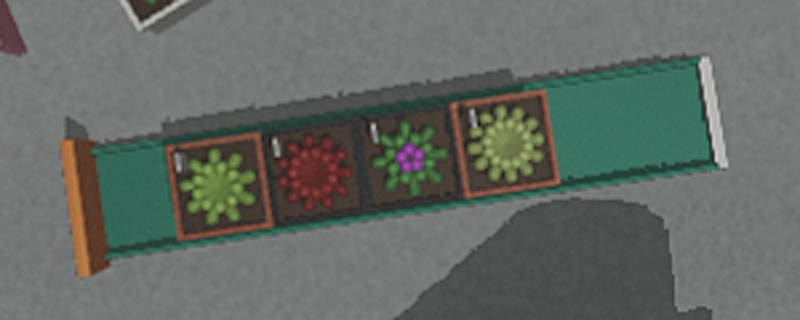

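Request:
servo_tool --moves "0.033 -0.025 0 -6 0.02;0.067 -0.051 0 -12 0.02;0.1 -0.076 0 -18 0.02;0.133 -0.101 0 -24 0.02;0.167 -0.126 0 -30 0.02;0.2 -0.151 0 -36 0.02;0.234 -0.177 0 -42 0.02;0.267 -0.202 0 -48 0.02;0.3 -0.227 0 -54 0.02;0.334 -0.252 0 -60 0.02"

```text
time: 0.93
position: [0.4257, -0.2619, 0.2224]
tool_rot: [0.784, 0.621, -0.0, -0.0]
ft_force: [-0.1, -0.5, 0.1]
grip_width: 0.0285
grip_force: 0.0
```

Request:
servo_tool --moves "0.032 0.014 0 -4 0.02;0.065 0.027 0 -8 0.02;0.097 0.041 0 -12 0.02;0.13 0.054 0 -16 0.02;0.162 0.068 0 -20 0.02;0.194 0.082 0 -22.2 0.02;0.194 0.082 0.03 -22.2 0.02;0.194 0.082 0.06 -22.2 0.02;0.194 0.082 0.09 -22.2 0.02;0.194 0.082 0.09 -22.2 0.02"

```text
time: 1.77
position: [0.5458, -0.0924, 0.1272]
tool_rot: [0.651, 0.759, -0.002, -0.006]
ft_force: [-1.2, -0.3, 0.2]
grip_width: 0.0201
grip_force: 0.0
```

```bash
cat > s.py <<'E'
import sys
from h import *
from scipy.spatial.transform import Rotation as Ro
o=get_obs();p=np.array(o['position']);R=Ro.from_quat(o['tool_rot']).as_matrix()
u=np.array([-np.sin(np.radians(8.7)),np.cos(np.radians(8.7))]);S=np.array([.5023,.2240])
e=p[:2]-S
print("t",o['time'],"p",p,"tx ang",np.degrees(np.arctan2(R[1,0],R[0,0])),"behind",-e@u,"lat(x_gutter)",e@[u[1],-u[0]],"F",o['ft_force'])
if len(sys.argv)>1: cv2.imwrite(f"pics/{sys.argv[2]}.png",cams.camera(sys.argv[1]))
E
python3 s.py scene s1
```

```text
t 1.7667 p [ 0.5458425  -0.09239481  0.12715516] tx ang 98.79247695850643 behind 0.319340609794904 lat(x_gutter) -0.004816647258131315 F [-1.23347887 -0.25634329  0.15377496]
```

View pics/s1.png

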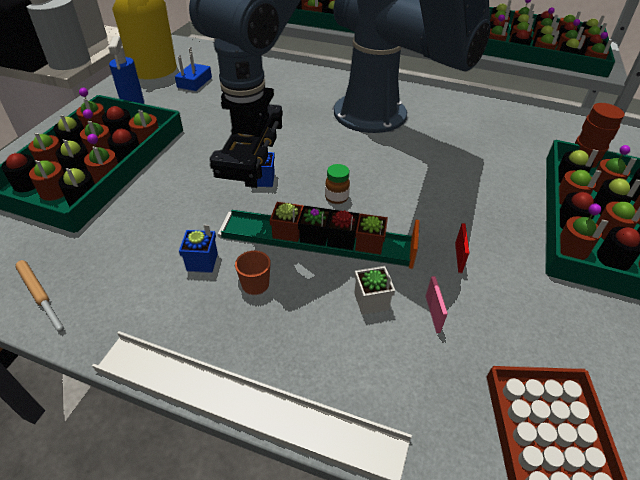

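The fingertips are at about (252,180), over the open end of the gutter, with the row to the right at (285–372, 225). The way down is clear.

Request:
servo_tool --moves "0 0 0.02 0 0.02;0 0 0.04 0 0.02;0 0 0.06 0 0.02;0 0 0.08 0 0.02;0 0 0.095 0 0.02;0 0 0.106 0 0.02;0 0 0.106 0 0.02;0 0 0.106 0 0.02"

```text
time: 2.48
position: [0.5508, -0.0948, 0.0274]
tool_rot: [0.651, 0.759, 0.0, 0.001]
ft_force: [-0.1, -0.4, 0.1]
grip_width: 0.0202
grip_force: 0.0
```

```bash
python3 s.py top t1
```

```text
t 2.4833 p [ 0.55077751 -0.09484111  0.0273601 ] tx ang 98.72767551692793 behind 0.3225052330335225 lat(x_gutter) -0.0003084426966779505 F [-0.08837507 -0.4040078   0.06480395]
```

View pics/t1.png

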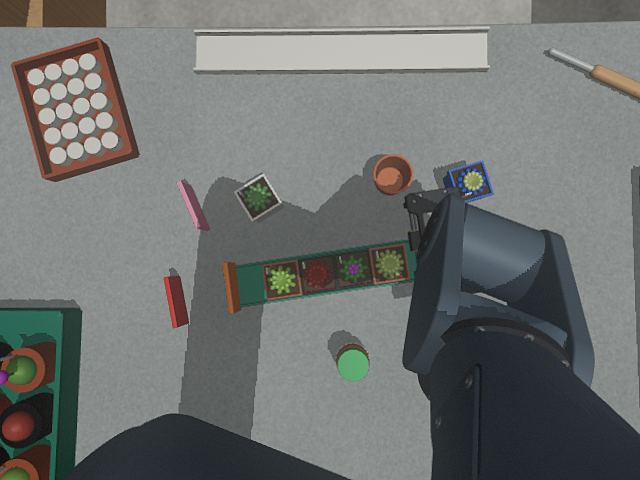

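The hand is down behind pot_d at (390,263), with the row unchanged and the bystanders untouched.

Request:
servo_tool --moves "0.006 0 0 0 0.02;0.012 0 0 0 0.02;0.017 0 0 0 0.02;0.021 0 0 0 0.02;0.023 0 0 0 0.02;0.025 0 0 0 0.02;0.027 0 0 0 0.02;0.029 0 0 0 0.02;0.031 0 0 0 0.02;0.033 0 0 0 0.02"

```text
time: 3.37
position: [0.5457, -0.0624, 0.0267]
tool_rot: [0.651, 0.759, 0.0, 0.001]
ft_force: [0.5, -3.1, 0.7]
grip_width: 0.0199
grip_force: 1.5
```

```bash
python3 s.py
```

```text
t 3.3667 p [ 0.54568194 -0.062413    0.02665235] tx ang 98.749169342402 behind 0.28967948696148504 lat(x_gutter) -0.0004402867790801526 F [ 0.50348422 -3.14647425  0.74929821]
```

Request:
servo_tool --moves "0.002 0 0 0 0.02;0.005 0 0 0 0.02;0.008 0 0 0 0.02;0.011 0 0 0 0.02;0.014 0 0 0 0.02;0.017 0 0 0 0.02;0.02 0 0 0 0.02;0.023 0 0 0 0.02;0.026 0 0 0 0.02;0.028 0 0 0 0.02"

```text
time: 4.2
position: [0.5408, -0.0337, 0.0266]
tool_rot: [0.651, 0.759, 0.0, 0.0]
ft_force: [0.1, -3.8, 0.5]
grip_width: 0.0201
grip_force: 1.7
```

```bash
python3 s.py top t2
python3 - <<'E'
from h import *
im=cv2.imread("pics/t2.png");cv2.imwrite("pics/t2z.png",cv2.resize(im[150:350,200:500],(800,533),interpolation=cv2.INTER_CUBIC))
E
```

```text
t 4.2 p [ 0.54079798 -0.03370746  0.02663437] tx ang 98.76004293376752 behind 0.2605654852593589 lat(x_gutter) -0.0009260241402786265 F [ 0.10457898 -3.77177512  0.54493257]
```

View pics/t2z.png

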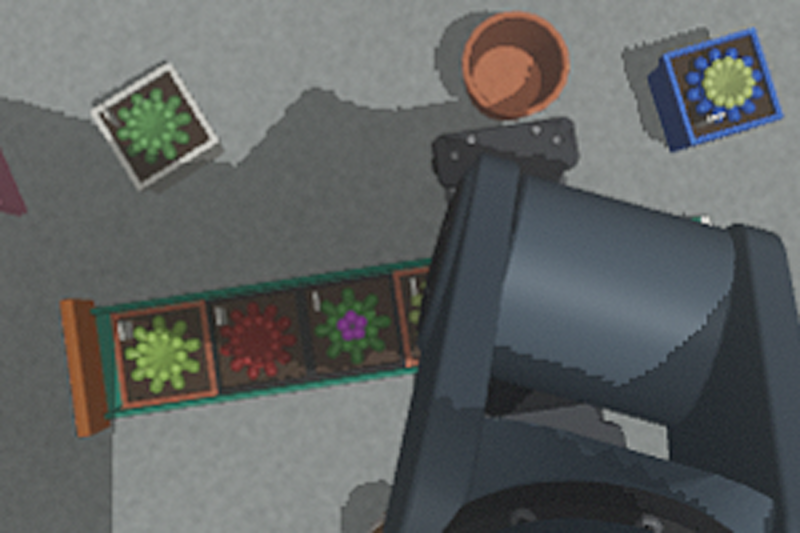

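The row is intact at crop (165–410, 350), with about 20 mm left to the stop. The cup and spare pot haven't moved.

Request:
servo_tool --moves "0.002 0 0 0 0.02;0.004 0 0 0 0.02;0.006 0 0 0 0.02;0.008 0 0 0 0.02;0.01 0 0 0 0.02;0.012 0 0 0 0.02;0.014 0 0 0 0.02;0.016 0 0 0 0.02;0.017 0 0 0 0.02;0.018 0 0 0 0.02"

```text
time: 5.08
position: [0.5381, -0.0162, 0.0266]
tool_rot: [0.651, 0.759, 0.0, 0.0]
ft_force: [0.7, -3.6, 1.5]
grip_width: 0.0201
grip_force: 2.0
```

Request:
servo_tool --moves "0.0007 0 0 0 0.02;0.0014 0 0 0 0.02;0.002 0 0 0 0.02"

```text
time: 5.33
position: [0.5378, -0.0144, 0.0266]
tool_rot: [0.651, 0.759, 0.0, 0.0]
ft_force: [0.8, -4.1, 1.2]
grip_width: 0.0202
grip_force: 2.1
```

```bash
python3 s.py
```

```text
t 5.3333 p [ 0.53782798 -0.01436204  0.02660733] tx ang 98.74673965730439 behind 0.24099341473987415 lat(x_gutter) -0.0009356459619587892 F [ 0.77060184 -4.10001596  1.23053686]
```

About 3.5 mm remains, so I go on in short calls and watch the force.

Request:
servo_tool --moves "0.0006 0 0 0 0.02;0.0012 0 0 0 0.02;0.0018 0 0 0 0.02"

```text
time: 5.58
position: [0.5376, -0.0126, 0.0266]
tool_rot: [0.651, 0.759, 0.0, 0.0]
ft_force: [1.0, -4.3, 2.3]
grip_width: 0.0203
grip_force: 2.1
```

Request:
servo_tool --moves "0.0005 0 0 0 0.02;0.001 0 0 0 0.02"

```text
time: 5.75
position: [0.5375, -0.0117, 0.0266]
tool_rot: [0.651, 0.759, -0.0, 0.0]
ft_force: [0.3, -7.3, 1.8]
grip_width: 0.02
grip_force: 3.5
```

Force is rising, which suggests first contact with the stop.

Request:
servo_tool --moves "0.0004 0 0 0 0.02;0.0004 0 0 0 0.02"

```text
time: 5.92
position: [0.5375, -0.0118, 0.0266]
tool_rot: [0.651, 0.759, -0.0, 0.0]
ft_force: [0.5, -7.3, 2.5]
grip_width: 0.0202
grip_force: 3.3
```

Request:
servo_tool --moves "0.0004 0 0 0 0.02;0.0004 0 0 0 0.02"

```text
time: 6.08
position: [0.5376, -0.0117, 0.0266]
tool_rot: [0.651, 0.759, -0.0, 0.001]
ft_force: [0.9, -8.5, 2.1]
grip_width: 0.0196
grip_force: 3.9
```

```bash
python3 s.py top t3
python3 - <<'E'
from h import *
im=cv2.imread("pics/t3.png");cv2.imwrite("pics/t3z.png",cv2.resize(im[200:330,210:405],(780,520),interpolation=cv2.INTER_CUBIC))
E
```

```text
t 6.0833 p [ 0.53756584 -0.01174083  0.02660522] tx ang 98.78516480200481 behind 0.23836270854135017 lat(x_gutter) -0.0007982877629412605 F [ 0.88724133 -8.54660511  2.06342407]
```

View pics/t3z.png

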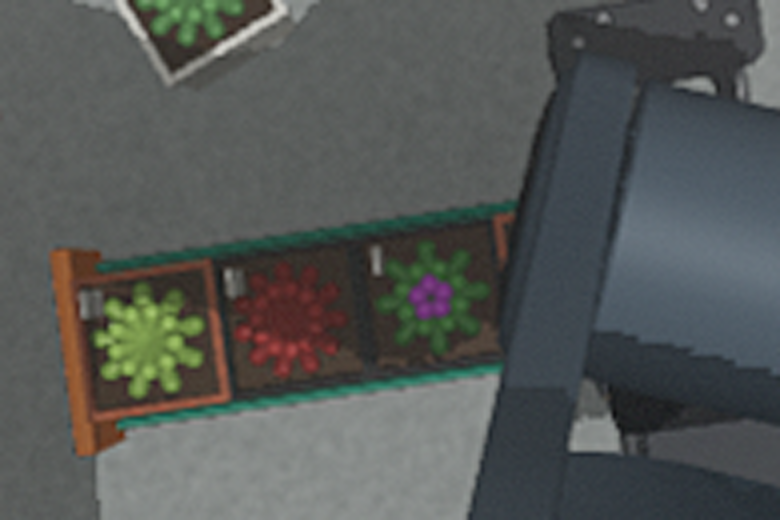

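pot_a at crop (150,340) touches the stop, there are no gaps visible, and the tip has stopped advancing. I back off and lift.

Request:
servo_tool --moves "-0.003 0 0 0 0.02;-0.008 0 0 0 0.02;-0.018 0 0 0 0.02;-0.03 0 0 0 0.02;-0.045 0 0 0 0.02;-0.05 0 0 0 0.02;-0.05 0 -0.02 0 0.02;-0.05 0 -0.05 0 0.02;-0.05 0 -0.085 0 0.02;-0.05 0 -0.12 0 0.02"

```text
time: 6.97
position: [0.5438, -0.0604, 0.1471]
tool_rot: [0.652, 0.759, -0.0, -0.001]
ft_force: [1.6, 0.5, 0.2]
grip_width: 0.0201
grip_force: 0.0
```

Request:
servo_tool --moves "-0.03 0 -0.02 0 0.02;-0.06 0 -0.04 0 0.02;-0.09 0 -0.06 0 0.02;-0.12 0 -0.06 0 0.02;-0.15 0 -0.06 0 0.02;-0.17 0 -0.06 0 0.02;-0.17 0 -0.06 0 0.02"

```text
time: 7.55
position: [0.5713, -0.2333, 0.2066]
tool_rot: [0.653, 0.758, -0.0, 0.002]
ft_force: [0.6, 0.4, 0.3]
grip_width: 0.02
grip_force: 0.0
```

```bash
python3 s.py top t4
python3 - <<'E'
from h import *
im=cv2.imread("pics/t4.png");hsv=cv2.cvtColor(im,cv2.COLOR_BGR2HSV)
terr=cv2.inRange(hsv,(0,70,50),(18,255,255))
try:
    c,s,a=rect(ray("top",blob(terr,(320,235,385,310)),.064));print("d",c,s,a,np.hypot(c[0]-502.3,c[1]-224))
except Exception as e: print(e)
cv2.imwrite("pics/t4z.png",cv2.resize(im[150:390,190:510],(800,600)))
E
```

```text
t 7.55 p [ 0.57132272 -0.23325478  0.20663655] tx ang 98.4936858653718 behind 0.4624339849817475 lat(x_gutter) -0.0009361944760237356 F [0.62023017 0.39092023 0.28377618]
d (533.2799682617188, 26.61363983154297) (56.41127014160156, 56.47626876831055) 8.773077964782715 199.80273675315095
```

View pics/t4z.png

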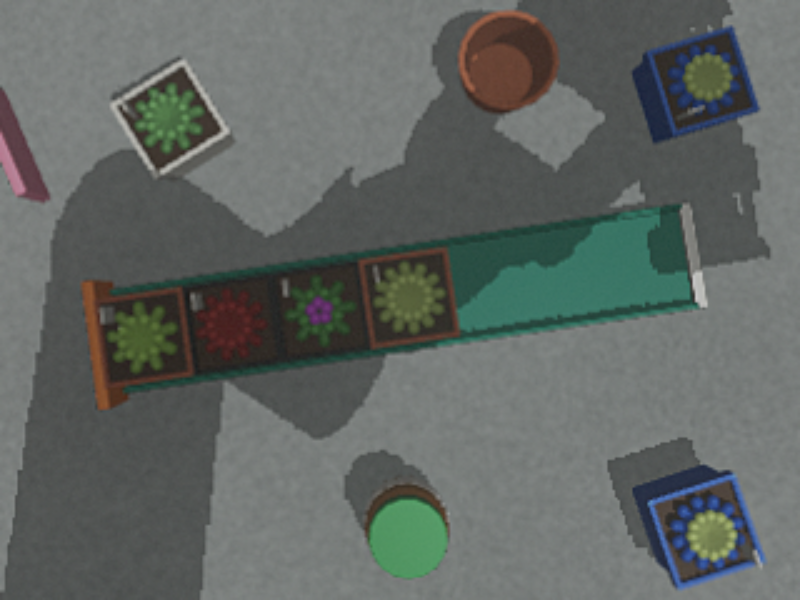

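All four pots stand close up against the stop. pot_d measures 199.8 mm from it, against 200 mm when touching. The bystanders are where they were and the hand is clear.

```bash
python3 -c "
from rig import job
print(job.hand_in())"
```

```text
the job is handed in; nothing more can be done
None
```

The row of four pots is pushed up against the orange stop, with pot_d measured about 200 mm from it (200 mm when touching); spare pot, jar and cup look unmoved, the hand is clear, and the job was handed in with no verdict returned.

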